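# Refit the wheel and its snap clip on a cleaning robot's drive unit

### The job

On the repair bench, the wheel of the drive unit in the vise stands too high on its axle and covers the clip groove: press it down until it sits home on its shoulder. Then take the black snap clip and push it sideways, flat over the hub face, into the axle's groove until it snaps fully home, gently enough not to strain it, and let go. Leave the other things on the bench where they are.

Things in the scene. Friction and masses are not known exactly. Their poses are not given: they have to be found in the camera images.
- unit: Drive unit, fixed: gearbox 104 x 84 mm with a motor can out of its +x side, in a low vise (bed 170 x 100 mm, screw handle on the -x side); only axle and wheel rise over 70 mm. Origin: on the table under the upright axle. How far the axle (16 mm thick) stands out differs from unit to unit by up to 8 mm either way and is not measured; it does not give. So feel for the hub face by touch.
- axle_foot (a point): Point on the axle's line in the top of the black boss, 70 mm over the table. Heights above it at the middle axle setting (all shift together, up to 8 mm up or down): shoulder 12 mm, hub face of the wheel when home 46, groove (neck 12 mm thick) up to 53, head of the axle (16 mm thick) up to its tip at 70. So 7 mm are free between hub face and head. The clip may come from any side.
- wheel (a joint): Height of the wheel above its shoulder, m: 0 is home; it starts 7 to 12 mm up. Tyre 90 mm across; flat aluminium hub face 60 mm across, 5 mm above the tyre, 34 mm above the shoulder when home. The wheel slides stiffly on the axle (about 9 N of push), does not turn, stays where it is left and stops hard when home. Press on the hub face, beside or astride the axle.
- clip_grip (a point): Centre of the clip's thumb tab, half-way up it, 19 mm above the clip's underside. The tab stands on the clip's back: 18 mm long in x, 10 mm thick in y, 30 mm tall, its top 34 mm above the underside. Axes: x from the tab to the open mouth, the way the clip is pushed onto the axle; z up.
- clip_seat (a point): Centre of the clip's round seat, half-way up its 5 mm thickness, 27 mm ahead (+x) of the tab's centre; same axes. The jaws' ends reach 12 mm farther ahead. Fully home, this point lies on the axle's line.
- clip: The black nylon C-shaped snap clip, lying flat, tab up: 48 mm long, 26 mm wide, 5 mm thick, 18 g; origin under its seat. Its sprung jaws meet the groove's neck 12 mm before home and need 7 to 12 N to open over it; then it jumps home and stops hard on its back. They cannot open over the axle's full thickness. More than 20 N between clip and drive unit strains the clip.
- bitcase: Open white case of screwdriver bits, 125 x 185 mm, 24 mm high; origin under its centre. To be left alone.
- screwdriver: Red screwdriver lying, 190 mm; origin under its middle. To be left alone.
- stripper: Black wire stripper lying, 185 mm; origin under its middle. To be left alone.
- knife: Red and black cutter knife lying, 155 mm; origin under its middle. To be left alone.
- spacer: Plain closed steel spacer ring, 30 mm across, 6 mm thick; origin under its centre. To be left alone.
- hubcap: Grey domed hub cap, 54 mm across, 13 mm high; origin under its centre. To be left alone.

How it is judged:
On the way, in this order (a step that is already met when the one before it is completed fails the run):
1. the wheel is pressed home on its shoulder, within 1.5 mm (value of joint wheel below 0.0015 m), for 0.2 s.
2. the clip has snapped onto the axle in the groove (horizontal distance between clip_seat and axle_foot below 0.0025 m and z of clip_seat in the frame of axle_foot between 0.0385 and 0.0608 m), for 0.2 s.
At the end, for the whole second after the job is handed in: The wheel is home (within 1.5 mm of its shoulder); the clip is snapped into the axle's groove on top of the hub face, its seat within 2.5 mm of the axle's line, level within 7 degrees, released and at rest (all of step 2 and value of joint wheel below 0.0015 m and angle between clip_seat's own z axis and vertical below 0.12 rad and linear speed of clip below 0.01 m/s); the robot touches nothing.
It fails at once if the clip bears on the drive unit with more than 20 N (contact force between clip and unit above 20 N).
It fails at once if another thing on the bench is moved by more than 20 mm (distance of any of bitcase, screwdriver, stripper, knife, spacer, hubcap from where it was at the start of the episode above 0.02 m).
It also fails if it takes over 51 s, if anything falls off the work surface, if the arm or the gripper's body presses on something with over 40 N, if the wrist force passes 120 N, or if a joint passes its speed limit or range.

### The arm

A 7-joint arm with a two-finger parallel gripper is mounted at the origin on the work surface. World frame = base frame: x ahead of the robot, y to its left, z up, the work surface at z = 0. Lengths are in m, angles in rad, forces in N, time in s.
With the tool pointing down it reaches from about 0.35 to 0.775 m from the base axis. Payload 3.1 kg.
Tool frame: the origin (TCP) lies between the finger pads; the fingertips stand 11 mm ahead of it and the grasp point (between the pads) lies 8 mm behind it (r.tips_ahead is the distance from the TCP to the fingertips, in m); z points along the fingers, y is the line along which they close (so a half turn about z gives the same grasp; the last joint's range is limited). The gripper opens to 85 mm and grips with 20 to 120 N. Pads are 22 mm wide; open, the fingers measure 114 mm over their backs; the gripper's body (76 mm by 85 mm) begins 54 mm behind the grasp point. The pads swing forward as they close: fully open they stand 13 mm farther back than shut.
Start: joints at [-1.151, 0.311, 0.014, 1.512, -0.004, 1.319, -0.027], TCP at [0.245, 0.492, 0.242] pointing down, gripper open.
Joint ranges: [-2.7, 2.7], [-0.3, 1.91], [-1.27, 1.3], [0.12, 2.57], [-1.44, 4.58], [0.2, 2.03], [-3.05, 3.05]. Speed limits (rad/s): [2.79, 2.79, 3.14, 3.14, 3.14, 3.14, 3.14].

### API

Orientations are given as a unit quaternion [w, x, y, z].
In Python, from rig import telemetry, capture, r gives the robot as it stands. The module is installed in compiled form; this text tells all that it offers.
- The arm moves only by the tool move_arm, never from a script. Its argument "moves" is a list of rows, each a list of 7 numbers: the closure, from 0 (fully open) to 1 (shut), then the shift along the world's x, y, z in mm, then the turn, a rotation vector about the world's x, y, z in degrees. A call has 1 to 20 rows; each row shifts and turns the commanded pose from where the row before left it; what a row does not reach is not made up. A row lasts 1/8 s, in which the tool goes at most 62.5 mm and 10.7 degrees, less where a joint would pass 70% of its speed; a pose out of reach is approached as far as the arm can. A call is refused whole if a number of a shift passes 62.5 or a number of a turn 10.7, either way. A call with a gripper value outside its range is refused whole. The fingers move at their own pace and stop on an object; "grip_force" is the grip in N (left out, the last holds). Time passes only in rows, so rows that do not move let the fingers close. It gives the time, the measured TCP pose, the force, the opening and the grip force at its end, in the units of the state.
- telemetry.state(): the state, without advancing time (a new reading comes with each control period).
- capture(name): name is "side" or "top" or "wrist"; returns a dict with "image" (400x640x3 uint8, red, green, blue), "fx", "fy", "cx", "cy" (pixels), "dist_coeffs" ([k1, k2, p1, p2, k3] as OpenCV has them; the pictures are not rectified), "camera_from_world" (4x4, takes a point from world to camera coordinates); the wrist camera has in their place "tool_from_camera" (4x4, takes a point from camera to tool coordinates, whose origin is the TCP and whose axes are the flange's). Camera axes: x right, y down, z forward; pixel columns grow to the right and rows downward; lengths in m; the calibration is good to about 2 mm. A picture is of the moment at which its call begins: read the wrist's pose just before it. There is no depth.
- r.sign_off(): hands the job in; it is judged then, once.
The state is a dict: "t": time; "joint_positions": joint angles; "joint_vel": joint speeds; "joint_efforts": joint torques, N m; "eef_pos": TCP position; "tool_rot": TCP orientation; "force": force on the tool from outside, world axes, zero at the start; "ft_torque": the same for the moment, N m; "gripper_width": finger opening in m; "grasp_force": force on a finger pad.
Only numpy, scipy, OpenCV 4.12 (cv2) and the standard library are available. Lean on these libraries where they do the work, as an engineer would, in place of code of your own. Each camera call takes 0.05 s, during which the arm holds its last target. There are 200 camera calls.

## Working session

There is one attempt and no reset: what is moved stays moved. The work goes in short steps, Python scripts to look and compute and a tool call to move; the robot and the scene stay as the last step left them, time stands still between calls to the robot, and variables do not carry over. Pictures are saved under pics/ and viewed, at most 10 in all, crops included, and the job is handed in when it is done.

Besides the shell and the picture viewer there is one more tool, called after "Emit:" by a JSON object that holds its "op" and its "data", one argument or row to a line. move_arm: Moves the arm, as the interface text tells. Its arguments: {"type":"object","properties":{"moves":{"type":"array","items":{"type":"array","items":{"type":"number"}}},"grip_force":{"type":"number"}},"required":["moves"]}

```bash
mkdir -p pics
cat > h.py <<'E'
import numpy as np, cv2
from rig import telemetry, capture, r
from scipy.spatial.transform import Rotation as R
def wc(c,st=None):
    """world_from_camera"""
    if "camera_from_world" in c: return np.linalg.inv(np.array(c["camera_from_world"]))
    T=np.eye(4); q=st["tool_rot"]; T[:3,:3]=R.from_quat([q[1],q[2],q[3],q[0]]).as_matrix(); T[:3,3]=st["eef_pos"]
    return T@np.array(c["tool_from_camera"])
def K(c): return np.array([[c["fx"],0,c["cx"]],[0,c["fy"],c["cy"]],[0,0,1.]])
def ray(c,uv,st=None):
    p=cv2.undistortPoints(np.array([[uv]],float),K(c),np.array(c["dist_coeffs"],float))[0,0]
    W=wc(c,st); d=W[:3,:3]@[p[0],p[1],1]; return W[:3,3],d/np.linalg.norm(d)
def onz(c,uv,z,st=None):
    o,d=ray(c,uv,st); return o+d*(z-o[2])/d[2]
def cross(rays):
    A=np.zeros((3,3));b=np.zeros(3)
    for o,d in rays:
        P=np.eye(3)-np.outer(d,d);A+=P;b+=P@o
    x=np.linalg.solve(A,b); return x,[np.linalg.norm((np.eye(3)-np.outer(d,d))@(x-o)) for o,d in rays]
def proj(c,X,st=None):
    V=np.linalg.inv(wc(c,st)); rv=cv2.Rodrigues(V[:3,:3])[0]
    return cv2.projectPoints(np.array(X,float).reshape(-1,1,3),rv,V[:3,3],K(c),np.array(c["dist_coeffs"],float))[0].reshape(-1,2)
def save(n,im): cv2.imwrite(f"pics/{n}.png",im[...,::-1])
E
python3 - <<'E'
from h import *
np.set_printoptions(precision=3,suppress=True)
print(telemetry.state())
for n in("top","side","wrist"):
    c=capture(n); save(n+"0",c["image"]); print(n,c["fx"],wc(c,telemetry.state())); np.save(n+"0.npy",c,allow_pickle=True)
E
```

```text
{'t': 0.0, 'joint_positions': array([-1.151,  0.312,  0.014,  1.513, -0.004,  1.319, -0.027]), 'joint_vel': array([-0.   ,  0.   ,  0.002, -0.002, -0.   ,  0.   ,  0.   ]), 'joint_efforts': array([  0.   , -37.992,   0.146, -23.059,   0.012,   0.014,  -0.   ]), 'eef_pos': array([0.245, 0.492, 0.241]), 'tool_rot': array([-0.   ,  0.229,  0.973, -0.001]), 'force': array([ 0.33 , -0.242, -0.504]), 'ft_torque': array([-0.051, -0.028,  0.05 ]), 'grasp_force': 0.0, 'gripper_width': 0.08563399169488928}
top 513.10227283085 [[-0.027 -0.996  0.081  0.45 ]
 [-1.     0.026 -0.01   0.022]
 [ 0.008 -0.082 -0.997  1.285]
 [ 0.     0.     0.     1.   ]]
side 461.0985569802087 [[ 0.764 -0.506  0.401  0.145]
 [-0.645 -0.614  0.454 -0.448]
 [ 0.016 -0.605 -0.796  0.869]
 [ 0.     0.     0.     1.   ]]
wrist 300.77996814759604 [[ 0.447  0.85   0.281  0.173]
 [ 0.895 -0.423 -0.142  0.528]
 [-0.002  0.315 -0.949  0.373]
 [ 0.     0.     0.     1.   ]]
```

View pics/top0.png

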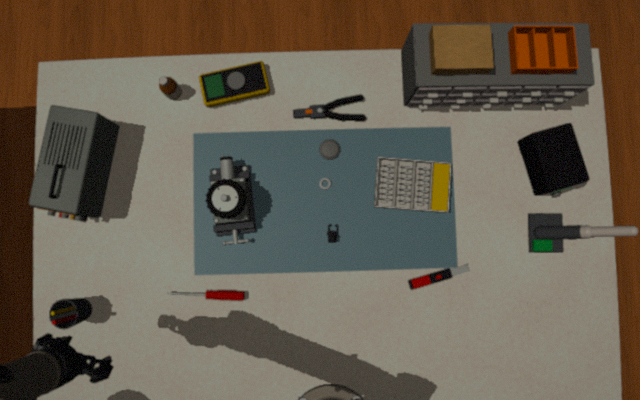

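View pics/side0.png

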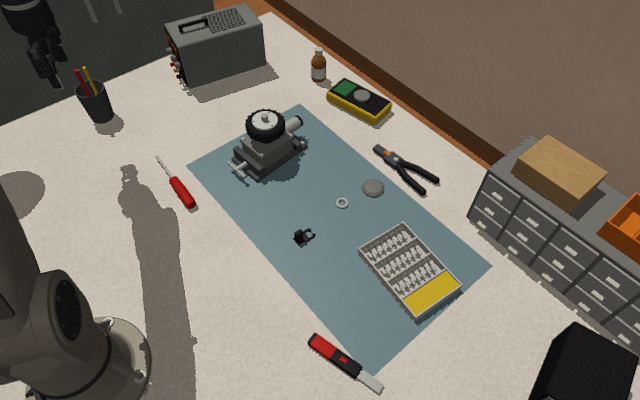

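Top view: wheel at about (227,198), clip at (333,233). Side view: wheel at (265,122), clip at (304,237). Spacer, hub cap, bit case and tools are all clear of the unit.

Run:
```python
from h import *
np.set_printoptions(precision=4,suppress=True)
t=np.load("top0.npy",allow_pickle=True).item(); s=np.load("side0.npy",allow_pickle=True).item()
def dark(c,box,th):
    x0,y0,x1,y1=box; m=(c["image"][y0:y1,x0:x1].max(2)<th).astype(np.uint8)
    n,l,st,ce=cv2.connectedComponentsWithStats(m); return [(st[i],ce[i]+[x0,y0]) for i in range(1,n) if st[i][4]>15]
for th in(35,50,65): print(dark(t,(315,215,350,250),th),dark(s,(285,220,325,255),th))
print("clip tri",cross([ray(t,(333,233)),ray(s,(304,238))]))
print("clip z=.01",onz(t,(333,234),.005),onz(s,(304,239),.005))
print("hub tri",cross([ray(t,(226,197)),ray(s,(265,119))]))
big=[cv2.resize(c["image"][y:y+h,x:x+w],None,fx=f,fy=f,interpolation=cv2.INTER_CUBIC) for c,x,y,w,h,f in((t,190,150,80,100,4),(s,225,95,90,90,4))]
h=400; save("z1",np.hstack([b[:360] for b in big]))
```

```text
[(array([13, 16, 10, 11, 86], dtype=int32), array([332.3605, 236.1047]))] [(array([  9,   9,  21,  16, 118], dtype=int32), array([301.4915, 237.0678]))]
[(array([ 12,  10,  12,  18, 126], dtype=int32), array([332.6429, 235.0397]))] [(array([  9,   9,  21,  16, 173], dtype=int32), array([302.1272, 236.5665]))]
[(array([ 12,   9,  13,  19, 168], dtype=int32), array([332.8036, 234.3333]))] [(array([  9,   9,  21,  19, 204], dtype=int32), array([302.3333, 237.098 ]))]
clip tri (array([ 0.4741, -0.0202, -0.0013]), [np.float64(0.0005690276321666537), np.float64(0.0005690276321666776)])
clip z=.01 [ 0.4719 -0.0202  0.005 ] [ 0.4696 -0.0249  0.005 ]
hub tri (array([0.5593, 0.2251, 0.1247]), [np.float64(0.0010452849490214158), np.float64(0.0010452849490215166)])
```

View pics/z1.png

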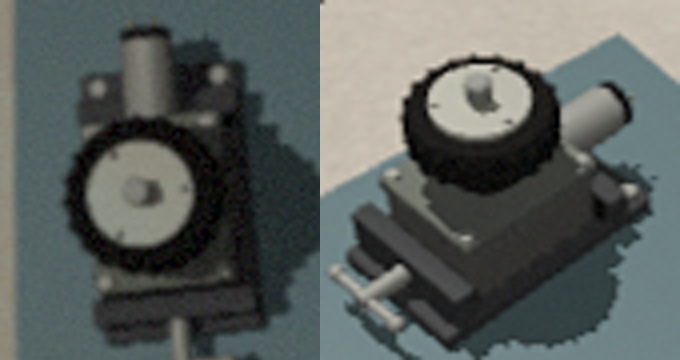

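The close-up shows the axle near the middle of the hub face, with nothing above the unit. The rough positions are axle (0.56, 0.225) and clip (0.47, -0.02). I'll move over the wheel and turn the closing line to world y.

Emit:
{"op": "move_arm", "data": {
  "moves": [
    [0, 30, -30, 20, 0, 0, 3.3],
    [0, 35, -33, 10, 0, 0, 3.3],
    [0, 35, -33, 10, 0, 0, 3.3],
    [0, 35, -33, 5, 0, 0, 3.3],
    [0, 35, -33, 5, 0, 0, 3.3],
    [0, 35, -33, 0, 0, 0, 3.3],
    [0, 35, -33, 0, 0, 0, 3.3],
    [0, 35, -33, 0, 0, 0, 3.3],
    [0.6, 0, 0, 0, 0, 0, 0],
    [0.6, 0, 0, 0, 0, 0, 0]
  ]
}}

```text
t: 1.4
eef_pos: [0.5195, 0.2319, 0.2918]
tool_rot: [-0.001, 0.001, 1.0, 0.0]
force: [0.4, 0.1, -0.5]
gripper_width: 0.0518
grasp_force: 0.0
```

Run:
```python
from h import *
np.set_printoptions(precision=4,suppress=True)
st=telemetry.state(); c=capture("wrist"); np.save("w1.npy",dict(c=c,st=st),allow_pickle=True); save("w1",c["image"]); print(st["eef_pos"],st["tool_rot"],st["joint_positions"],st["gripper_width"],st["force"])
```

```text
[0.5195 0.2319 0.2918] [-0.0007  0.0005  1.      0.0003] [-0.5717  0.3317  0.1707  1.3673 -0.0568  1.4484  1.1666] 0.051794479324336756 [ 0.3757  0.0932 -0.4946]
```

View pics/w1.png

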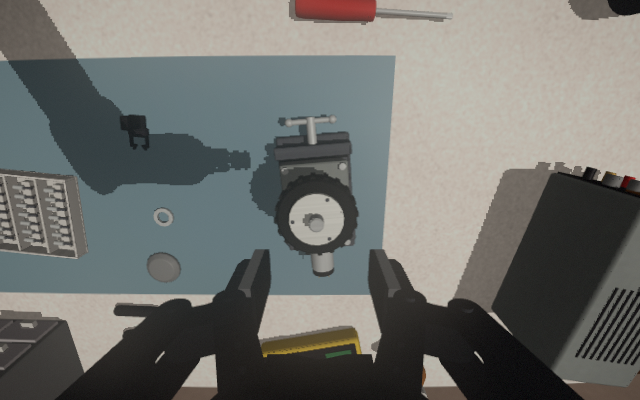

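The wrist view shows the hub face at about (316,219) with the axle tip at (316,222). The clip is at (135,130), tab towards image top (-x) and mouth towards +x, turned slightly. Next I'll take a second wrist view, closer.

Emit:
{"op": "move_arm", "data": {
  "moves": [
    [0.7, 20, -4, -30, 0, 0, 0],
    [0.7, 15, -3, -30, 0, 0, 0],
    [0.7, 0, 0, 0, 0, 0, 0]
  ]
}}

```text
t: 1.82
eef_pos: [0.5529, 0.2247, 0.2294]
tool_rot: [-0.003, -0.0, 1.0, -0.001]
force: [0.5, 0.7, 0.4]
gripper_width: 0.0257
grasp_force: 0.0
```

```bash
cat > m.py <<'E'
from h import *
np.set_printoptions(precision=4,suppress=True)
st=telemetry.state(); c=capture("wrist"); np.save("w2.npy",dict(c=c,st=st),allow_pickle=True); save("w2",c["image"])
print(st["eef_pos"],st["gripper_width"])
w1=np.load("w1.npy",allow_pickle=True).item()
V={"w1":(w1["c"],w1["st"]),"w2":(c,st)}
for n in("top","side"): V[n]=(np.load(n+"0.npy",allow_pickle=True).item(),None)
def hub(c,st,g):
    u,v=proj(c,g,st)[0].astype(int); s=60 if st is not None else 35
    x0,y0=max(u-s,0),max(v-s,0); im=c["image"][y0:v+s,x0:u+s]; th=170 if st is not None else 150
    g_=cv2.GaussianBlur(im.max(2),(3,3),0); t,m=cv2.threshold(g_,0,255,cv2.THRESH_OTSU)
    cs=cv2.findContours(m,cv2.RETR_EXTERNAL,cv2.CHAIN_APPROX_NONE)[0]
    out=[]
    for k in cs:
        if cv2.contourArea(k)<100: continue
        h=cv2.convexHull(k); e=cv2.fitEllipse(h); out.append((np.hypot(*(np.array(e[0])+[x0,y0]-[u,v])),np.array(e[0])+[x0,y0],e[1],t))
    return min(out,key=lambda a:a[0])
g=[0.5593,.2251,.1247]; rs=[]
for n,(c_,s_) in V.items():
    h=hub(c_,s_,g); print(n,h); rs.append(ray(c_,h[1],s_))
print("all",cross(rs)); print("wrist",cross(rs[:2])); print("fix",cross(rs[2:]))
E
python3 m.py
```

```text
[0.5529 0.2247 0.2294] 0.025707736987582063
w1 (np.float64(4.21800655077866), array([316.1217, 219.1036]), (51.93190002441406, 55.649784088134766), 100.0)
w2 (np.float64(5.507135625684996), array([324.0962, 209.9126]), (66.60791778564453, 70.06901550292969), 106.0)
top (np.float64(1.1134417343042615), array([224.4763, 197.9826]), (26.308862686157227, 26.921167373657227), 73.0)
side (np.float64(1.9251031972628156), array([264.2642, 119.7789]), (17.973867416381836, 25.410417556762695), 123.0)
all (array([0.5587, 0.2288, 0.1204]), [np.float64(0.0004825108837100989), np.float64(0.0002660824054634496), np.float64(0.00019909652111804366), np.float64(0.000560397923293993)])
wrist (array([0.5572, 0.2287, 0.1254]), [np.float64(2.4654564507743134e-05), np.float64(2.4654564507829257e-05)])
fix (array([0.5584, 0.229 , 0.1198]), [np.float64(0.00012210609791117466), np.float64(0.00012210609791089716)])
```

View pics/w2.png

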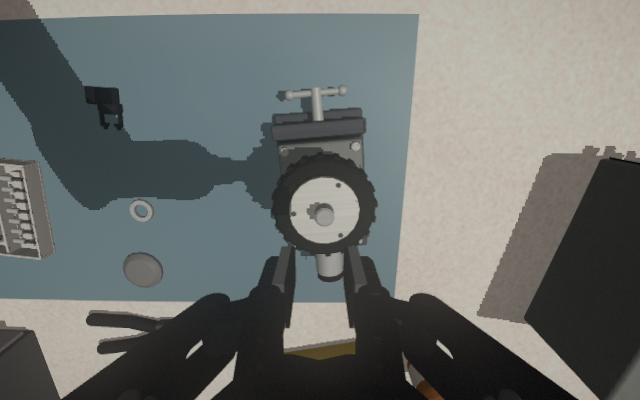

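Four views agree: the axle line is at (0.558, 0.229) with the hub face at z ≈ 0.120–0.125, inside the expected 0.115–0.136. The picture shows the fingers 26 mm apart, which fits astride the 16 mm axle and on the 60 mm face. Descending now.

Emit:
{"op": "move_arm", "data": {
  "moves": [
    [0.7, 5, 4, -20, 0, 0, 0],
    [0.7, 0, 0, -25, 0, 0, 0],
    [0.7, 0, 0, -25, 0, 0, 0],
    [0.7, 0, 0, 0, 0, 0, 0],
    [0.7, 0, 0, 0, 0, 0, 0]
  ]
}}

```text
t: 2.5
eef_pos: [0.5607, 0.2297, 0.1646]
tool_rot: [0.002, -0.0, 1.0, 0.001]
force: [0.0, 1.3, 1.1]
gripper_width: 0.0256
grasp_force: 0.0
```

Run:
```python
from h import *
a=capture("side")["image"][60:180,190:340]; st=telemetry.state(); b=capture("wrist")["image"][120:340,180:460]
save("z2",np.hstack([cv2.resize(a,(400,320)),cv2.resize(b,(400,320))])); print(st["eef_pos"],st["gripper_width"],st["force"])
```

```text
[0.56095619 0.22949679 0.16475013] 0.025591463835599487 [ 0.09279363  0.30237664 -0.04933643]
```

View pics/z2.png

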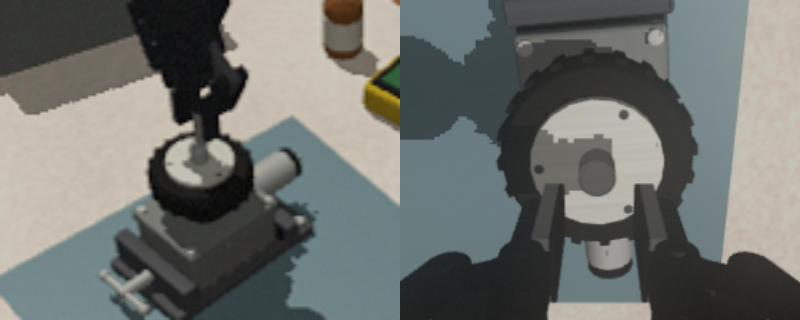

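The axle sits midway between the fingers and nothing is in contact yet. I'll go down in small steps.

Emit:
{"op": "move_arm", "data": {
  "moves": [
    [0.7, -2, -1, -8, 0, 0, 0],
    [0.7, 0, 0, -8, 0, 0, 0],
    [0.7, 0, 0, -3, 0, 0, 0],
    [0.7, 0, 0, -3, 0, 0, 0],
    [0.7, 0, 0, 0, 0, 0, 0],
    [0.7, 0, 0, 0, 0, 0, 0]
  ]
}}

```text
t: 3.35
eef_pos: [0.5582, 0.2275, 0.1405]
tool_rot: [0.0, 0.0, 1.0, 0.0]
force: [-0.6, -0.2, 0.3]
gripper_width: 0.0258
grasp_force: 0.0
```

Emit:
{"op": "move_arm", "data": {
  "moves": [
    [0.7, 0, 1, -3, 0, 0, 0],
    [0.7, 0, 0, -3, 0, 0, 0],
    [0.7, 0, 0, 0, 0, 0, 0]
  ]
}}

```text
t: 3.72
eef_pos: [0.5577, 0.2283, 0.1338]
tool_rot: [-0.0, 0.0, 1.0, -0.0]
force: [-0.7, 0.5, 0.2]
gripper_width: 0.0258
grasp_force: 0.0
```

Emit:
{"op": "move_arm", "data": {
  "moves": [
    [0.7, 0, 0, -2, 0, 0, 0],
    [0.7, 0, 0, -2, 0, 0, 0],
    [0.7, 0, 0, 0, 0, 0, 0]
  ]
}}

```text
t: 4.1
eef_pos: [0.5582, 0.2284, 0.1317]
tool_rot: [0.0, 0.0, 1.0, 0.0]
force: [-2.0, -0.9, 5.8]
gripper_width: 0.0254
grasp_force: 2.8
```

Emit:
{"op": "move_arm", "data": {
  "moves": [
    [0.7, 0, 0, -2, 0, 0, 0],
    [0.7, 0, 0, -2, 0, 0, 0],
    [0.7, 0, 0, 0, 0, 0, 0]
  ]
}}

```text
t: 4.47
eef_pos: [0.5582, 0.2285, 0.1281]
tool_rot: [0.0, 0.0, 1.0, 0.0]
force: [-2.6, 0.4, 8.1]
gripper_width: 0.0258
grasp_force: 3.7
```

Contact came at TCP z ≈ 0.132 and the wheel is sliding at about 8 N. Continuing.

Emit:
{"op": "move_arm", "data": {
  "moves": [
    [0.7, 0, 0, -2, 0, 0, 0],
    [0.7, 0, 0, -1, 0, 0, 0],
    [0.7, 0, 0, 0, 0, 0, 0]
  ]
}}

```text
t: 4.85
eef_pos: [0.5582, 0.2285, 0.1252]
tool_rot: [0.0, 0.0, 1.0, 0.0]
force: [-2.3, -1.4, 7.6]
gripper_width: 0.0257
grasp_force: 3.9
```

Emit:
{"op": "move_arm", "data": {
  "moves": [
    [0.7, 0, 0, -2, 0, 0, 0],
    [0.7, 0, 0, -1, 0, 0, 0],
    [0.7, 0, 0, 0, 0, 0, 0]
  ]
}}

```text
t: 5.22
eef_pos: [0.5582, 0.2284, 0.1231]
tool_rot: [0.001, 0.001, 1.0, 0.0]
force: [-4.4, -1.1, 11.7]
gripper_width: 0.0257
grasp_force: 5.8
```

Emit:
{"op": "move_arm", "data": {
  "moves": [
    [0.7, 0, 0, -1, 0, 0, 0],
    [0.7, 0, 0, -1, 0, 0, 0],
    [0.7, 0, 0, 0, 0, 0, 0]
  ]
}}

```text
t: 5.6
eef_pos: [0.5583, 0.2285, 0.1231]
tool_rot: [0.001, 0.0, 1.0, 0.001]
force: [-7.0, -3.1, 19.4]
gripper_width: 0.0255
grasp_force: 9.8
```

Emit:
{"op": "move_arm", "data": {
  "moves": [
    [0.7, 0, 0, -2, 0, 0, 0],
    [0.7, 0, 0, 0, 0, 0, 0],
    [0.7, 0, 0, 0, 0, 0, 0]
  ]
}}

```text
t: 5.98
eef_pos: [0.5583, 0.2285, 0.123]
tool_rot: [0.001, 0.0, 1.0, 0.001]
force: [-9.8, -3.7, 27.9]
gripper_width: 0.0254
grasp_force: 13.8
```

The force rises steeply while z stays at 0.123, so the wheel is home. Lifting and going to look at the clip.

Emit:
{"op": "move_arm", "data": {
  "moves": [
    [0.7, 0, 0, 20, 0, 0, 0],
    [0.7, 0, 0, 50, 0, 0, 0],
    [0.4, -10, -10, 25, 0, 0, 0],
    [0.3, -18, -48, 0, 0, 0, 0],
    [0.3, -18, -48, 0, 0, 0, 0],
    [0.3, -18, -48, 0, 0, 0, 0],
    [0.3, -18, -48, 0, 0, 0, 0],
    [0.3, -16, -46, 0, 0, 0, 0],
    [0.3, 0, 0, 0, 0, 0, 0],
    [0.3, 0, 0, 0, 0, 0, 0]
  ]
}}

```text
t: 7.22
eef_pos: [0.4603, -0.0189, 0.2115]
tool_rot: [0.0, 0.0, 1.0, 0.0]
force: [0.2, -0.2, -0.1]
gripper_width: 0.0597
grasp_force: 0.0
```

Run:
```python
from h import *
st=telemetry.state(); c=capture("wrist"); np.save("w3.npy",dict(c=c,st=st),allow_pickle=True); print(st["eef_pos"],st["tool_rot"],st["gripper_width"],st["force"],st["joint_positions"])
u,v=proj(c,[.472,-.022,.01],st)[0].astype(int); print(u,v)
v0,u0=max(v-75,0),max(u-100,0); print("crop at",u0,v0,"x4"); save("w3",cv2.resize(c["image"][v0:v0+150,u0:u0+200],None,fx=4,fy=4,interpolation=cv2.INTER_CUBIC))
```

```text
[ 0.46027323 -0.01889334  0.21146926] [3.59367745e-04 3.97633138e-04 9.99999734e-01 4.93809174e-04] 0.05967074829598503 [ 0.20118329 -0.23773124 -0.07644239] [-0.25549072  0.14841788  0.29414203  1.80239102 -0.04715946  1.19676505
  1.62281125]
316 186
crop at 216 111 x4
```

View pics/w3.png

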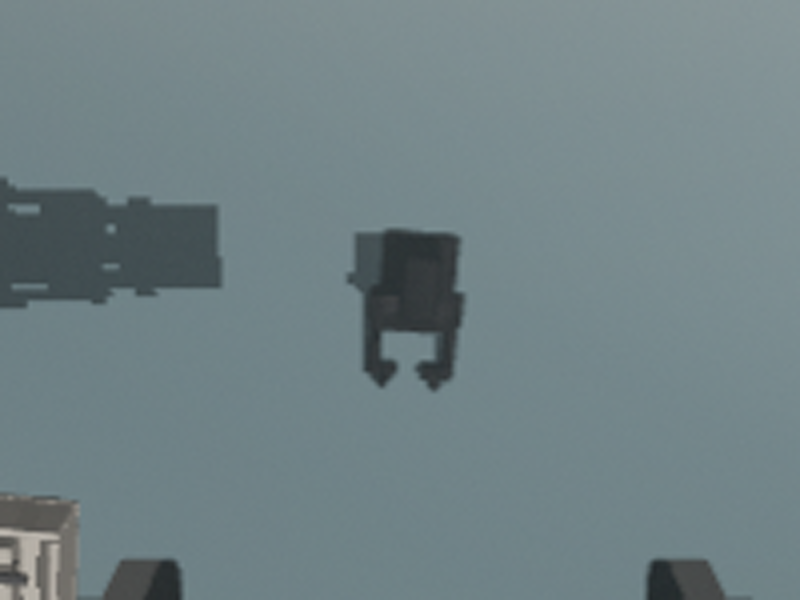

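The crop shows the clip with its mouth down (+x). The jaw ends are at crop (381,385) and (434,388), and the body runs from (385,232) to (460,330). The shadow falls to the left. I'll take a second, closer place for triangulation and stretch the contrast.

Emit:
{"op": "move_arm", "data": {
  "moves": [
    [0.3, 0, 25, -35, 0, 0, 0],
    [0.3, 0, 20, -35, 0, 0, 0],
    [0.3, 0, 0, 0, 0, 0, 0],
    [0.3, 0, 0, 0, 0, 0, 0]
  ]
}}

```text
t: 7.78
eef_pos: [0.4611, 0.0253, 0.1423]
tool_rot: [0.001, 0.0, 1.0, -0.0]
force: [0.9, -1.1, 0.2]
gripper_width: 0.06
grasp_force: 0.0
```

Run:
```python
from h import *
np.set_printoptions(precision=4,suppress=True)
st=telemetry.state(); c=capture("wrist"); np.save("w4.npy",dict(c=c,st=st),allow_pickle=True); print(st["eef_pos"],st["gripper_width"])
w=np.load("w3.npy",allow_pickle=True).item(); out=[]
for n,(c_,s_) in (("w3",(w["c"],w["st"])),("w4",(c,st))):
    u,v=proj(c_,[.472,-.022,.01],s_)[0].astype(int); h=25 if n=="w3" else 40; f=400/(2*h)
    print(n,"crop origin",u-h,v-h,"scale",f)
    im=c_["image"][max(v-h,0):v+h,u-h:u+h].astype(float); im=np.clip(im*3.2,0,255).astype(np.uint8)
    out.append(cv2.resize(im,(400,400),interpolation=cv2.INTER_CUBIC))
    for p in([311.25,207.25],[324.5,208]): 
        if n=="w3": print("jaw tip",onz(c_,p,.004,s_))
save("w34",np.hstack(out))
```

```text
[0.4611 0.0253 0.1423] 0.06001211203286955
w3 crop origin 291 161 scale 8.0
jaw tip [ 0.4994 -0.0281  0.004 ]
jaw tip [ 0.5004 -0.0123  0.004 ]
w4 crop origin 228 165 scale 5.0
```

View pics/w34.png

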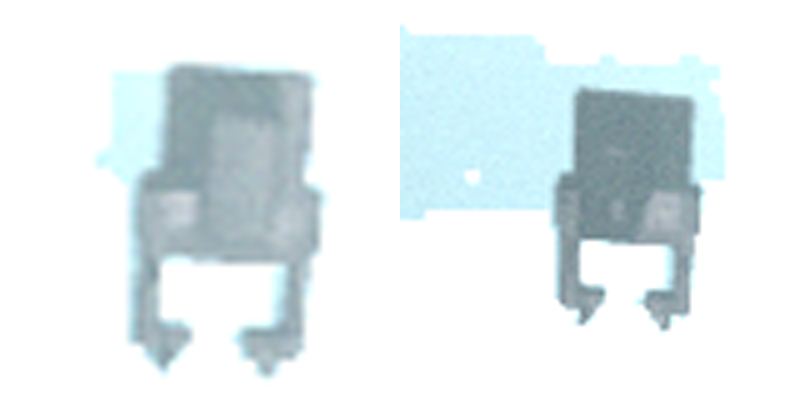

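Both stretched views show the jaws at the bottom, the wider 26 mm shoulders and the narrower back. In the left view the lighter tab top is at crop (210–272, 115–235). Triangulating the corners.

Run:
```python
from h import *
np.set_printoptions(precision=4,suppress=True)
a=np.load("w3.npy",allow_pickle=True).item();b=np.load("w4.npy",allow_pickle=True).item()
P={"tipL":((163,368),(185,322)),"tipR":((268,374),(265,328)),"backTL":((172,66),(177,90)),"backTR":((312,73),(293,97)),"shL":((142,178),(158,178)),"shR":((320,190),(300,187)),"inL":((160,262),(181,239)),"inR":((290,260),(275,241))}
A=lambda p:(291+p[0]/8,161+p[1]/8); B=lambda p:(228+p[0]/5,165+p[1]/5)
for k,(p,q) in P.items():
    x,e=cross([ray(a["c"],A(p),a["st"]),ray(b["c"],B(q),b["st"])])
    print(k,x,"res",e[0].round(4),"z5:",onz(a["c"],A(p),.005,a["st"])[:2],onz(b["c"],B(q),.005,b["st"])[:2], "z34:",onz(a["c"],A(p),.034,a["st"])[:2],onz(b["c"],B(q),.034,b["st"])[:2])
for p in((213,115),(272,118),(272,235),(205,230)): print("tabtop",onz(a["c"],A(p),.034,a["st"]))
```

```text
tipL [ 0.5    -0.028   0.0015] res 0.0 z5: [ 0.4988 -0.0279] [ 0.4984 -0.0273] z34: [ 0.4885 -0.0271] [ 0.4857 -0.0216]
tipR [ 0.5007 -0.0122  0.0025] res 0.0001 z5: [ 0.4997 -0.0123] [ 0.4997 -0.0118] z34: [ 0.4894 -0.0128] [ 0.4868 -0.0078]
backTL [ 0.453  -0.0264  0.0029] res 0.0005 z5: [ 0.453  -0.0262] [ 0.4519 -0.0261] z34: [ 0.4468 -0.0255] [ 0.4442 -0.0205]
backTR [ 0.4562 -0.0058 -0.0054] res 0.0002 z5: [ 0.4541 -0.0062] [ 0.4532 -0.0047] z34: [ 0.4477 -0.0073] [ 0.4454 -0.0014]
shL [ 0.4695 -0.0308  0.0042] res 0.0003 z5: [ 0.4696 -0.0307] [ 0.469  -0.0307] z34: [ 0.4619 -0.0296] [ 0.4594 -0.0246]
shR [ 0.473  -0.0046 -0.0011] res 0.0001 z5: [ 0.4714 -0.0048] [ 0.4708 -0.004 ] z34: [ 0.4636 -0.006 ] [ 0.461  -0.0008]
inL [ 0.4844 -0.0285 -0.0027] res 0.0003 z5: [ 0.4823 -0.0282] [ 0.4812 -0.0271] z34: [ 0.4735 -0.0274] [ 0.4703 -0.0214]
inR [ 0.4821 -0.0092  0.0042] res 0.0002 z5: [ 0.482  -0.0091] [ 0.4816 -0.0092] z34: [ 0.4732 -0.01  ] [ 0.4707 -0.0054]
tabtop [ 0.4533 -0.0202  0.034 ]
tabtop [ 0.4538 -0.0125  0.034 ]
tabtop [ 0.4698 -0.0124  0.034 ]
tabtop [ 0.469  -0.0213  0.034 ]
```

The clip lies flat with its body at z 0–5 mm, length 47 mm and width 26 mm, which matches the sizes given. Its heading is about -4°, the tab centre is at (0.461, -0.017) and the seat at (0.4875, -0.019). I'll align and go down with the tips 7 mm up.

Emit:
{"op": "move_arm", "data": {
  "moves": [
    [0.3, 0, -22, -20, 0, 0, -2],
    [0.3, 0, -20, -30, 0, 0, -2],
    [0.3, 0, 0, -30, 0, 0, 0],
    [0.3, 0, 0, -20, 0, 0, 0],
    [0.3, 0, 0, 0, 0, 0, 0],
    [0.3, 0, 0, 0, 0, 0, 0]
  ]
}}

```text
t: 8.57
eef_pos: [0.4617, -0.0171, 0.0428]
tool_rot: [0.002, 0.036, 0.999, 0.0]
force: [0.9, 1.3, -0.3]
gripper_width: 0.0597
grasp_force: 0.0
```

Emit:
{"op": "move_arm", "data": {
  "moves": [
    [0.3, 0, 0, -15, 0, 0, 0],
    [0.3, 0, 0, -10, 0, 0, 0],
    [0.3, 0, 0, 0, 0, 0, 0],
    [0.6, 0, 0, 0, 0, 0, 0],
    [0.8, 0, 0, 0, 0, 0, 0],
    [0.95, 0, 0, 0, 0, 0, 0],
    [0.95, 0, 0, 0, 0, 0, 0],
    [0.95, 0, 0, 0, 0, 0, 0]
  ],
  "grip_force": 60
}}

```text
t: 9.57
eef_pos: [0.4605, -0.0166, 0.0167]
tool_rot: [0.001, 0.035, 0.999, 0.0]
force: [-0.5, -0.4, 2.5]
gripper_width: 0.0091
grasp_force: 60.0
```

Gripped: width 9.1 mm, with the TCP 16.7 mm above the underside. Lifting and going to the -x side of the axle, 35 mm short.

Emit:
{"op": "move_arm", "data": {
  "moves": [
    [0.95, 0, 0, 15, 0, 0, 0],
    [0.95, 0, 0, 45, 0, 0, 0],
    [0.95, 0, 0, 60, 0, 0, 0],
    [0.95, 4, 30, 50, 0, 0, 0],
    [0.95, 6, 45, 0, 0, 0, 0],
    [0.95, 6, 45, 0, 0, 0, 0],
    [0.95, 6, 45, 0, 0, 0, 0],
    [0.95, 6, 45, 0, 0, 0, 0],
    [0.95, 6, 40, 0, 0, 0, 0],
    [0.95, 0, 0, 0, 0, 0, 0],
    [0.95, 0, 0, 0, 0, 0, 0]
  ]
}}

```text
t: 10.95
eef_pos: [0.494, 0.2323, 0.1865]
tool_rot: [0.0, 0.036, 0.999, -0.001]
force: [-0.2, -0.6, -0.2]
gripper_width: 0.0089
grasp_force: 59.6
```

Run:
```python
from h import *
np.set_printoptions(precision=4,suppress=True)
st=telemetry.state(); c=capture("wrist"); s=capture("side"); np.save("w5.npy",dict(c=c,st=st,s=s),allow_pickle=True); print(st["eef_pos"],st["tool_rot"],st["gripper_width"],st["force"])
u,v=proj(c,st["eef_pos"]+[0.03,0,-.01],st)[0].astype(int); print("tip px",u,v, "crop",u-70,v-90)
a=cv2.resize(c["image"][v-90:v+60,u-70:u+80],(560,560),interpolation=cv2.INTER_CUBIC)
save("w5",np.clip(a.astype(float)*1.8,0,255).astype(np.uint8))
```

```text
[0.494  0.2323 0.1865] [ 0.      0.0357  0.9994 -0.0007] 0.008933259376988287 [-0.2147 -0.5701 -0.2041]
tip px 322 308 crop 252 218
```

View pics/w5.png

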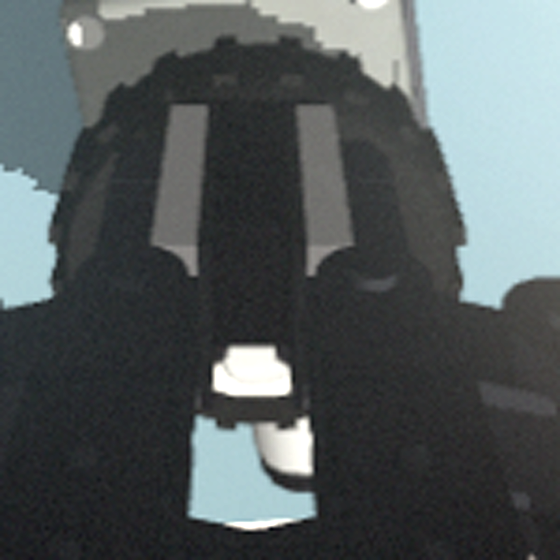

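The view along the fingers shows the clip held centred between the pads, with the hub below and between them. Lowering towards the hub face at 30 mm short of home.

Emit:
{"op": "move_arm", "data": {
  "moves": [
    [0.95, 7, 0.5, -15, 0, 0, 0],
    [0.95, 0, 0, -20, 0, 0, 0],
    [0.95, 0, 0, -11, 0, 0, 0],
    [0.95, 0, 0, 0, 0, 0, 0],
    [0.95, 0, 0, 0, 0, 0, 0]
  ]
}}

```text
t: 11.68
eef_pos: [0.5016, 0.2339, 0.1408]
tool_rot: [0.001, 0.036, 0.999, 0.0]
force: [-0.7, 0.9, 0.0]
gripper_width: 0.009
grasp_force: 59.6
```

Emit:
{"op": "move_arm", "data": {
  "moves": [
    [0.95, 0, 0, -2, 0, 0, 0],
    [0.95, 0, 0, 0, 0, 0, 0],
    [0.95, 0, 0, 0, 0, 0, 0]
  ]
}}

```text
t: 12.05
eef_pos: [0.5011, 0.234, 0.1385]
tool_rot: [0.0, 0.035, 0.999, 0.0]
force: [0.3, 0.1, 0.0]
gripper_width: 0.0089
grasp_force: 59.6
```

Emit:
{"op": "move_arm", "data": {
  "moves": [
    [0.95, 0, 0, -2, 0, 0, 0],
    [0.95, 0, 0, 0, 0, 0, 0],
    [0.95, 0, 0, 0, 0, 0, 0]
  ]
}}

```text
t: 12.42
eef_pos: [0.501, 0.2339, 0.1363]
tool_rot: [-0.0, 0.035, 0.999, -0.0]
force: [1.1, -0.4, -0.3]
gripper_width: 0.0092
grasp_force: 59.6
```

Emit:
{"op": "move_arm", "data": {
  "moves": [
    [0.95, 0, -1, -2, 0, 0, 0],
    [0.95, 0, 0, -1, 0, 0, 0],
    [0.95, 0, 0, 0, 0, 0, 0],
    [0.95, 0, 0, 0, 0, 0, 0]
  ]
}}

```text
t: 12.92
eef_pos: [0.501, 0.233, 0.1333]
tool_rot: [0.0, 0.035, 0.999, 0.0]
force: [-0.7, -0.9, -0.3]
gripper_width: 0.0089
grasp_force: 59.6
```

Emit:
{"op": "move_arm", "data": {
  "moves": [
    [0.95, 0, 0, -1, 0, 0, 0],
    [0.95, 0, 0, 0, 0, 0, 0],
    [0.95, 0, 0, 0, 0, 0, 0]
  ]
}}

```text
t: 13.3
eef_pos: [0.501, 0.2329, 0.1323]
tool_rot: [0.0, 0.035, 0.999, 0.0]
force: [0.7, -0.9, 0.0]
gripper_width: 0.0089
grasp_force: 59.6
```

Emit:
{"op": "move_arm", "data": {
  "moves": [
    [0.95, 0, 0, -1, 0, 0, 0],
    [0.95, 0, 0, 0, 0, 0, 0],
    [0.95, 0, 0, 0, 0, 0, 0]
  ]
}}

```text
t: 13.68
eef_pos: [0.501, 0.2329, 0.1313]
tool_rot: [-0.0, 0.035, 0.999, 0.0]
force: [0.7, 1.2, -0.1]
gripper_width: 0.0089
grasp_force: 59.6
```

Emit:
{"op": "move_arm", "data": {
  "moves": [
    [0.95, 0, 0, -1, 0, 0, 0],
    [0.95, 0, 0, 0, 0, 0, 0],
    [0.95, 0, 0, 0, 0, 0, 0]
  ]
}}

```text
t: 14.05
eef_pos: [0.501, 0.2329, 0.1303]
tool_rot: [-0.0, 0.035, 0.999, 0.0]
force: [0.9, 0.0, -1.2]
gripper_width: 0.0087
grasp_force: 59.6
```

Emit:
{"op": "move_arm", "data": {
  "moves": [
    [0.95, 0, 0, -1, 0, 0, 0],
    [0.95, 0, 0, 0, 0, 0, 0],
    [0.95, 0, 0, 0, 0, 0, 0]
  ]
}}

```text
t: 14.42
eef_pos: [0.501, 0.2329, 0.1293]
tool_rot: [0.0, 0.035, 0.999, 0.0]
force: [1.3, 0.0, 0.4]
gripper_width: 0.0091
grasp_force: 59.6
```

Emit:
{"op": "move_arm", "data": {
  "moves": [
    [0.95, 0, 0, -1, 0, 0, 0],
    [0.95, 0, 0, 0, 0, 0, 0],
    [0.95, 0, 0, 0, 0, 0, 0]
  ]
}}

```text
t: 14.8
eef_pos: [0.5012, 0.233, 0.1288]
tool_rot: [0.0, 0.035, 0.999, 0.0]
force: [-1.2, -0.7, 3.5]
gripper_width: 0.009
grasp_force: 60.2
```

The clip touches the hub face at TCP z ≈ 0.1289, so the hub face is at 0.112. That agrees with the pressing height. I'll raise about 1 mm and slide forward.

Emit:
{"op": "move_arm", "data": {
  "moves": [
    [0.95, 0, 0, 1.7, 0, 0, 0],
    [0.95, 0, 0, 0, 0, 0, 0],
    [0.95, 3, -0.2, 0, 0, 0, 0],
    [0.95, 3, -0.2, 0, 0, 0, 0],
    [0.95, 3, -0.2, 0, 0, 0, 0],
    [0.95, 3, -0.2, 0, 0, 0, 0],
    [0.95, 0, 0, 0, 0, 0, 0],
    [0.95, 0, 0, 0, 0, 0, 0]
  ]
}}

```text
t: 15.8
eef_pos: [0.513, 0.2321, 0.1299]
tool_rot: [-0.0, 0.035, 0.999, 0.0]
force: [-0.1, 0.0, -0.3]
gripper_width: 0.009
grasp_force: 59.8
```

Emit:
{"op": "move_arm", "data": {
  "moves": [
    [0.95, 1.5, -0.1, 0, 0, 0, 0],
    [0.95, 1.5, -0.1, 0, 0, 0, 0],
    [0.95, 0, 0, 0, 0, 0, 0],
    [0.95, 0, 0, 0, 0, 0, 0]
  ]
}}

```text
t: 16.3
eef_pos: [0.516, 0.2319, 0.13]
tool_rot: [-0.0, 0.035, 0.999, 0.0]
force: [0.6, 0.0, 0.3]
gripper_width: 0.0092
grasp_force: 59.8
```

Emit:
{"op": "move_arm", "data": {
  "moves": [
    [0.95, 1, -0.1, 0, 0, 0, 0],
    [0.95, 1, -0.1, 0, 0, 0, 0],
    [0.95, 0, 0, 0, 0, 0, 0],
    [0.95, 0, 0, 0, 0, 0, 0]
  ]
}}

```text
t: 16.8
eef_pos: [0.518, 0.2317, 0.13]
tool_rot: [-0.0, 0.035, 0.999, 0.0]
force: [0.5, -0.9, -0.7]
gripper_width: 0.0089
grasp_force: 59.8
```

Emit:
{"op": "move_arm", "data": {
  "moves": [
    [0.95, 1, -0.1, 0, 0, 0, 0],
    [0.95, 1, -0.1, 0, 0, 0, 0],
    [0.95, 0, 0, 0, 0, 0, 0],
    [0.95, 0, 0, 0, 0, 0, 0]
  ]
}}

```text
t: 17.3
eef_pos: [0.52, 0.2315, 0.13]
tool_rot: [-0.0, 0.035, 0.999, 0.0]
force: [0.3, 0.9, -0.7]
gripper_width: 0.0093
grasp_force: 59.8
```

Emit:
{"op": "move_arm", "data": {
  "moves": [
    [0.95, 1, 0, 0, 0, 0, 0],
    [0.95, 0, 0, 0, 0, 0, 0],
    [0.95, 0, 0, 0, 0, 0, 0]
  ]
}}

```text
t: 17.68
eef_pos: [0.5207, 0.2315, 0.1298]
tool_rot: [-0.0, 0.035, 0.999, -0.0]
force: [-1.1, 0.1, -0.7]
gripper_width: 0.0094
grasp_force: 59.7
```

Contact is beginning. Pushing gently in 1 mm steps.

Emit:
{"op": "move_arm", "data": {
  "moves": [
    [0.95, 1, -0.1, 0, 0, 0, 0],
    [0.95, 0, 0, 0, 0, 0, 0],
    [0.95, 0, 0, 0, 0, 0, 0]
  ]
}}

```text
t: 18.05
eef_pos: [0.5211, 0.2315, 0.1296]
tool_rot: [-0.001, 0.035, 0.999, -0.0]
force: [-4.4, 0.5, -0.3]
gripper_width: 0.0088
grasp_force: 59.7
```

Emit:
{"op": "move_arm", "data": {
  "moves": [
    [0.95, 1, 0, 0, 0, 0, 0],
    [0.95, 0, 0, 0, 0, 0, 0],
    [0.95, 0, 0, 0, 0, 0, 0]
  ]
}}

```text
t: 18.42
eef_pos: [0.5226, 0.2315, 0.1299]
tool_rot: [-0.0, 0.035, 0.999, -0.0]
force: [-4.0, -0.2, -2.0]
gripper_width: 0.0088
grasp_force: 59.5
```

Emit:
{"op": "move_arm", "data": {
  "moves": [
    [0.95, 0.7, -0.1, 0, 0, 0, 0],
    [0.95, 0, 0, 0, 0, 0, 0],
    [0.95, 0, 0, 0, 0, 0, 0]
  ]
}}

```text
t: 18.8
eef_pos: [0.5264, 0.2311, 0.1309]
tool_rot: [0.003, 0.036, 0.999, 0.0]
force: [1.2, -0.2, -0.8]
gripper_width: 0.0091
grasp_force: 59.5
```

It has jumped forward, so the jaws are over the neck and pulling. I'll follow it home.

Emit:
{"op": "move_arm", "data": {
  "moves": [
    [0.95, 1.5, -0.1, 0, 0, 0, 0],
    [0.95, 0, 0, 0, 0, 0, 0],
    [0.95, 0, 0, 0, 0, 0, 0]
  ]
}}

```text
t: 19.18
eef_pos: [0.5256, 0.2311, 0.1303]
tool_rot: [0.0, 0.036, 0.999, 0.0]
force: [0.1, -1.3, -0.8]
gripper_width: 0.0087
grasp_force: 59.6
```

Emit:
{"op": "move_arm", "data": {
  "moves": [
    [0.95, 1.5, -0.1, 0, 0, 0, 0],
    [0.95, 0, 0, 0, 0, 0, 0],
    [0.95, 0, 0, 0, 0, 0, 0]
  ]
}}

```text
t: 19.55
eef_pos: [0.5275, 0.2311, 0.1302]
tool_rot: [0.001, 0.035, 0.999, 0.0]
force: [2.6, -0.2, -1.4]
gripper_width: 0.0092
grasp_force: 59.6
```

Emit:
{"op": "move_arm", "data": {
  "moves": [
    [0.95, 1.5, -0.1, 0, 0, 0, 0],
    [0.95, 0, 0, 0, 0, 0, 0],
    [0.95, 0, 0, 0, 0, 0, 0]
  ]
}}

```text
t: 19.92
eef_pos: [0.5291, 0.2309, 0.1303]
tool_rot: [0.001, 0.036, 0.999, 0.0]
force: [3.2, -0.9, -1.5]
gripper_width: 0.0086
grasp_force: 59.6
```

Emit:
{"op": "move_arm", "data": {
  "moves": [
    [0.95, 1.5, -0.1, 0, 0, 0, 0],
    [0.95, 0, 0, 0, 0, 0, 0],
    [0.95, 0, 0, 0, 0, 0, 0]
  ]
}}

```text
t: 20.3
eef_pos: [0.5298, 0.2309, 0.13]
tool_rot: [0.0, 0.035, 0.999, 0.0]
force: [3.4, 0.1, -0.8]
gripper_width: 0.0089
grasp_force: 59.6
```

Emit:
{"op": "move_arm", "data": {
  "moves": [
    [0.95, 1, -0.1, 0, 0, 0, 0],
    [0.95, 0, 0, 0, 0, 0, 0],
    [0.95, 0, 0, 0, 0, 0, 0]
  ]
}}

```text
t: 20.68
eef_pos: [0.5304, 0.2308, 0.1299]
tool_rot: [-0.0, 0.035, 0.999, -0.0]
force: [1.2, 0.1, -0.6]
gripper_width: 0.0091
grasp_force: 59.6
```

Emit:
{"op": "move_arm", "data": {
  "moves": [
    [0.95, 1, -0.1, 0, 0, 0, 0],
    [0.95, 0, 0, 0, 0, 0, 0],
    [0.95, 0, 0, 0, 0, 0, 0]
  ]
}}

```text
t: 21.05
eef_pos: [0.5312, 0.2308, 0.1298]
tool_rot: [-0.001, 0.035, 0.999, -0.0]
force: [0.3, 0.3, 0.7]
gripper_width: 0.0089
grasp_force: 59.6
```

Emit:
{"op": "move_arm", "data": {
  "moves": [
    [0.95, 1, 0, 0, 0, 0, 0],
    [0.95, 0, 0, 0, 0, 0, 0],
    [0.95, 0, 0, 0, 0, 0, 0]
  ]
}}

```text
t: 21.42
eef_pos: [0.5319, 0.231, 0.1298]
tool_rot: [-0.001, 0.035, 0.999, -0.0]
force: [-2.3, -0.8, 0.7]
gripper_width: 0.0089
grasp_force: 59.6
```

Emit:
{"op": "move_arm", "data": {
  "moves": [
    [0.95, 1, -0.1, 0, 0, 0, 0],
    [0.95, 0, 0, 0, 0, 0, 0],
    [0.95, 0, 0, 0, 0, 0, 0]
  ]
}}

```text
t: 21.8
eef_pos: [0.5321, 0.2309, 0.1296]
tool_rot: [-0.002, 0.035, 0.999, -0.0]
force: [-5.6, -0.5, 2.2]
gripper_width: 0.009
grasp_force: 59.7
```

The stop is hard at x = 0.532, where I measured home to be. I'll relieve the push, let go and retreat straight up.

Emit:
{"op": "move_arm", "data": {
  "moves": [
    [0.95, -1.5, 0, 0, 0, 0, 0],
    [0.95, 0, 0, 0, 0, 0, 0],
    [0.7, 0, 0, 0, 0, 0, 0],
    [0.5, 0, 0, 0, 0, 0, 0],
    [0.4, 0, 0, 0, 0, 0, 0],
    [0.4, 0, 0, 0, 0, 0, 0],
    [0.4, 0, 0, 20, 0, 0, 0],
    [0.4, 0, 0, 40, 0, 0, 0],
    [0.4, -15, 0, 40, 0, 0, 0],
    [0.4, -15, 0, 0, 0, 0, 0],
    [0.4, 0, 0, 0, 0, 0, 0]
  ]
}}

```text
t: 23.18
eef_pos: [0.5017, 0.2311, 0.2307]
tool_rot: [0.0, 0.035, 0.999, 0.0]
force: [0.3, 0.4, -0.7]
gripper_width: 0.0512
grasp_force: 0.0
```

Run:
```python
from h import *
np.set_printoptions(precision=4,suppress=True)
st=telemetry.state(); c=capture("wrist"); s=capture("side"); print(st["t"],st["eef_pos"],st["gripper_width"],st["force"])
u,v=proj(c,[.55,.229,.115],st)[0].astype(int); p,q=proj(s,[.55,.229,.12])[0].astype(int)
o=(u-50,v-50),(p-35,q-35); print(o)
E=lambda a:np.clip(255*(a/255.)**.55,0,255).astype(np.uint8)
save("end",np.hstack([cv2.resize(E(c["image"][o[0][1]:v+50,o[0][0]:u+50]),(400,400),interpolation=cv2.INTER_CUBIC),cv2.resize(E(s["image"][o[1][1]:q+35,o[1][0]:p+35]),(400,400),interpolation=cv2.INTER_CUBIC)]))
seat=np.array([.558,.2288,.1147]); hd=np.array([.9976,-.0698,0])
for k in(-36,-27,0,12): print(k,(proj(c,seat+hd*k/1000,st)[0]-o[0])*4,(proj(s,seat+hd*k/1000)[0]-o[1])*400/70)
```

```text
23.175 [0.5017 0.2311 0.2307] 0.051185343198136425 [ 0.3149  0.3775 -0.6866]
((np.int64(270), np.int64(200)), (np.int64(226), np.int64(86)))
-36 [203.0675  86.2316] [143.004  239.1492]
-27 [203.0303 123.5569] [162.293  230.0093]
0 [202.9211 230.8269] [219.4342 202.9237]
12 [202.8738 276.3359] [244.4876 191.0437]
```

View pics/end.png

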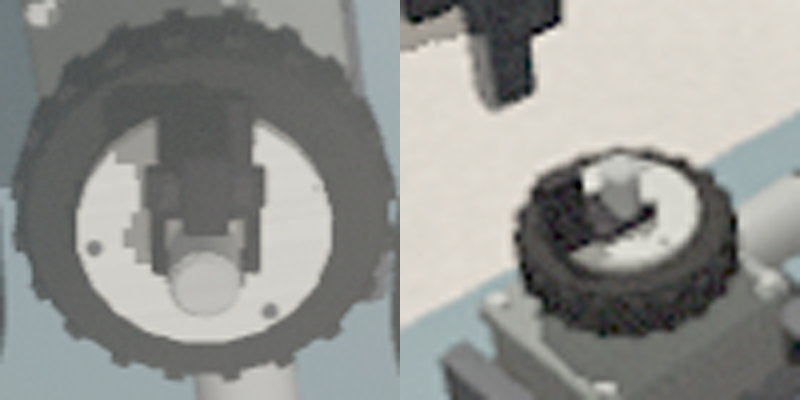

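The final views show the clip flat on the hub face. Its arms straddle the axle, with ends at (157,272) and (253,270) against a predicted row of 276, so it sits within about 1 mm. The gripper is clear.

```bash
python3 -c "
from rig import r
print(r.sign_off())"
```

```text
the job is handed in; nothing more can be done
None
```

I pressed the wheel home, snapped the clip into the axle's groove, let go and handed the job in at about 23 s. No verdict came back, but the last pictures show the clip seated flat to within about 1 mm.

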